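# Find the tired leaf spring by pressing and put its holder aside

### The job

Three leaf-spring holders from the autosampler stand in the nest plate, and one of the leaves has gone soft. Find it by pressing the free tips gently down to their stops and feeling how hard they push back (never more than 20 N on a leaf). Then lift that holder out of its nest and stand it upright on the floor of the parts tray; leave the other two seated in their nests and do not disturb the tools and the timer.

Things in the scene. Friction and masses are not known exactly. Their poses are not given: they have to be found in the camera images.
- nest_plate: Grey plate fixed to the bench, 214 x 124 x 8 mm; origin at the centre of its underside. Three nests in a row along its x at -76, 0 and +76 mm; in each stands a holder (on z 8 mm), its axes along the plate's, between six dowel pins 7 mm high with 1.5 mm play; it lifts straight up.
- holder_1: Loose aluminium holder, 28 x 92 x 46 mm, 0.16 kg; origin: centre of its underside. Base 8 mm thick; clamp tower at y -46 to -16 (x +-14, up to z 46), to be taken across its 28 mm at z 10 to 41; the leaf runs from it to +y at z 34. The three look alike, are numbered arbitrarily and stand in any order, 76 mm apart in x.
- holder_2: Loose aluminium holder, 28 x 92 x 46 mm, 0.16 kg; origin: centre of its underside. Base 8 mm thick; clamp tower at y -46 to -16 (x +-14, up to z 46), to be taken across its 28 mm at z 10 to 41; the leaf runs from it to +y at z 34. The three look alike, are numbered arbitrarily and stand in any order, 76 mm apart in x.
- holder_3: Loose aluminium holder, 28 x 92 x 46 mm, 0.16 kg; origin: centre of its underside. Base 8 mm thick; clamp tower at y -46 to -16 (x +-14, up to z 46), to be taken across its 28 mm at z 10 to 41; the leaf runs from it to +y at z 34. The three look alike, are numbered arbitrarily and stand in any order, 76 mm apart in x.
- leaf_1: Steel leaf of the holder of this number, 12 x 60 x 1 mm, along +y; origin at its clamped root, about which it bends down and springs back. A sound leaf pushes back at the pad with 1.25 N per mm (8 to 10 N on reaching the stop screw), the soft one with 0.5 N per mm (3 to 4 N); on the screw it is rigid. More than 20 N ruins it.
- leaf_2: Steel leaf of the holder of this number, 12 x 60 x 1 mm, along +y; origin at its clamped root, about which it bends down and springs back. A sound leaf pushes back at the pad with 1.25 N per mm (8 to 10 N on reaching the stop screw), the soft one with 0.5 N per mm (3 to 4 N); on the screw it is rigid. More than 20 N ruins it.
- leaf_3: Steel leaf of the holder of this number, 12 x 60 x 1 mm, along +y; origin at its clamped root, about which it bends down and springs back. A sound leaf pushes back at the pad with 1.25 N per mm (8 to 10 N on reaching the stop screw), the soft one with 0.5 N per mm (3 to 4 N); on the screw it is rigid. More than 20 N ruins it.
- pad_1 (a point): Centre of the top of the 9 mm round brass pad at the free end of the leaf of this number: at x 0, y 36, z 37.5 mm in its holder's frame at rest (45.5 mm over the bench), 52 mm from the root. Pressed down, the leaf meets its stop screw after 6 to 8.5 mm, different for each holder.
- pad_2 (a point): Centre of the top of the 9 mm round brass pad at the free end of the leaf of this number: at x 0, y 36, z 37.5 mm in its holder's frame at rest (45.5 mm over the bench), 52 mm from the root. Pressed down, the leaf meets its stop screw after 6 to 8.5 mm, different for each holder.
- pad_3 (a point): Centre of the top of the 9 mm round brass pad at the free end of the leaf of this number: at x 0, y 36, z 37.5 mm in its holder's frame at rest (45.5 mm over the bench), 52 mm from the root. Pressed down, the leaf meets its stop screw after 6 to 8.5 mm, different for each holder.
- parts_tray: Loose empty white plastic tray, 155 (x) x 290 (y) x 24 mm, its long side lying roughly along the world's x; origin at the centre of its underside. The flat floor (top 3 mm up) reaches 58 mm either side of the origin in x, and from y = -125 to +58 mm; towards the rims it rises.
- screwdriver: Screwdriver with a 26 mm thick handle, 184 mm long along y, lying on the bench; a bystander.
- spanner_a: Small open-ended spanner, 134 mm long along y, 8 mm thick, lying on the bench; a bystander.
- timer: Small digital timer, 58 x 65 x 20 mm, lying on the bench; a bystander.
Not all that is in view belongs to the job. Leave any blue, orange or purple look-alike of the holder_1 alone.

How it is judged (in metres and radians):
On the way, in this order (a step that is already met when the one before it is completed fails the run):
1. a leaf is pressed down onto its stop (within 0.8 mm) and held there for a moment ((z of pad_1 in the frame of holder_1 below 0.0303 m or z of pad_2 in the frame of holder_2 below 0.0318 m or z of pad_3 in the frame of holder_3 below 0.0313 m)), for 0.2 s.
2. a holder is lifted out of its nest (height (world z) of any of holder_1, holder_2, holder_3 above 0.03 m), for 0.1 s.
At the end, for the whole second after the job is handed in: the holder with the soft leaf stands upright (within 0.15 rad), at rest and released on the floor of the parts tray, wholly inside its rim, the tray flat on the bench; the two holders with sound leaves are still seated in their nests (within 6 mm of where they were, upright) (((z of pad_1 in the frame of holder_1 below 0.03743 m and x of holder_1 in the frame of parts_tray between -0.06 and 0.06 m and y of holder_1 in the frame of parts_tray between -0.125 and 0.125 m and z of holder_1 in the frame of parts_tray below 0.012 m and angle between holder_1's own z axis and vertical below 0.15 rad and linear speed of holder_1 below 0.02 m/s and distance of each of holder_2, holder_3 from where it was at the start of the episode below 0.006 m and angle between each of holder_2, holder_3's own z axis and vertical below 0.05 rad) or (z of pad_2 in the frame of holder_2 below 0.03743 m and x of holder_2 in the frame of parts_tray between -0.06 and 0.06 m and y of holder_2 in the frame of parts_tray between -0.125 and 0.125 m and z of holder_2 in the frame of parts_tray below 0.012 m and angle between holder_2's own z axis and vertical below 0.15 rad and linear speed of holder_2 below 0.02 m/s and distance of each of holder_1, holder_3 from where it was at the start of the episode below 0.006 m and angle between each of holder_1, holder_3's own z axis and vertical below 0.05 rad) or (z of pad_3 in the frame of holder_3 below 0.03743 m and x of holder_3 in the frame of parts_tray between -0.06 and 0.06 m and y of holder_3 in the frame of parts_tray between -0.125 and 0.125 m and z of holder_3 in the frame of parts_tray below 0.012 m and angle between holder_3's own z axis and vertical below 0.15 rad and linear speed of holder_3 below 0.02 m/s and distance of each of holder_1, holder_2 from where it was at the start of the episode below 0.006 m and angle between each of holder_1, holder_2's own z axis and vertical below 0.05 rad)) and angle between parts_tray's own z axis and vertical below 0.05 rad); the robot touches nothing.
It fails at once if more than 20 N on a leaf (contact force between anything else and leaf_1 above 20 N or contact force between anything else and leaf_2 above 20 N or contact force between anything else and leaf_3 above 20 N).
It fails at once if a second holder is taken or knocked out of its nest (distance of each of holder_1, holder_2 from where it was at the start of the episode above 0.01 m or distance of each of holder_1, holder_3 from where it was at the start of the episode above 0.01 m or distance of each of holder_2, holder_3 from where it was at the start of the episode above 0.01 m).
It fails at once if the screwdriver, the spanner or the timer is knocked away (more than 30 mm) (distance of any of screwdriver, spanner_a, timer from where it was at the start of the episode above 0.03 m).
It also fails if it takes over 64 s, if anything falls off the work surface, if the arm or the gripper's body presses on something with over 40 N, if the wrist force passes 120 N, or if a joint passes its speed limit or range.

### The arm

A 6-joint arm with a two-finger parallel gripper is mounted at the origin on the work surface; the furniture and walls round the work are solid. World frame = base frame: x ahead of the robot, y to its left, z up, the work surface at z = 0. Lengths are in m, angles in degrees, forces in N, time in s.
With the tool pointing down it reaches from about 0.35 to 0.875 m from the base axis. Payload 4.2 kg.
Tool frame: the origin (TCP) lies on the centre line of the jaws, within the pads' length; the fingertips stand 11 mm ahead of it and the grasp point (between the pads) lies 8 mm behind it; z points along the fingers, y is the line along which they close (so a half turn about z gives the same grasp; the last joint's range is limited). The gripper opens to 87 mm and grips with 3 to 60 N. Pads are 19 mm wide; open, the fingers measure 117 mm over their backs; the gripper's body (75 mm by 190 mm) begins 51 mm behind the grasp point.
Start: joints at [-50.844, 22.042, 0.453, 0, -68.411, -14.817], TCP at [0.258, -0.569, 0.234] pointing down, gripper open.
Joint ranges: [-179.83, 179.83], [-69.29, 118.12], [-61.27, 80.66], [-181.25, 117.63], [-171.15, -9.14], [-177.46, 177.46]. Speed limits (degrees/s): [159.86, 159.86, 180, 180, 180, 180].

### API

Orientations are given as a 3x3 rotation matrix whose columns are the frame's x, y, z axes.
In Python, from station import r gives the robot as it stands.
- The arm moves only by the tool servo_tool, never from a script. Its argument "commands" is a list that holds one entry, the list of rows, each a list of 7 numbers: the closure, from 0 (fully open) to 1 (shut), then the shift along the tool's x, y, z in mm, then the turn, a rotation vector about the tool's x, y, z in rad. In form: [[[claw, x, y, z, ax, ay, az], ...]]. A call has exactly 5 rows; each row is the pose to reach, as a shift and turn from the pose commanded when the call began, along the tool's axes at that moment; what a row does not reach only later rows make up. A row lasts 1/10 s, in which the tool goes at most 50 mm and 8.59 degrees, less where a joint would pass 70% of its speed; a pose out of reach is approached as far as the arm can. A call with a gripper value outside its range is refused whole. The fingers move at their own pace and stop on an object; the grip force is fixed at half the most. Time passes only in rows, so rows that repeat a pose let the fingers close, or fill a call up. It gives the time, the measured TCP pose, the force, the opening and the grip force at its end, in the units of the state.
- r.sense(): the state, without advancing time (a new reading comes with each control period).
- r.capture(name): name is "side" or "top"; returns a dict with "pixels" (400x640x3 uint8, red, green, blue), "camera_matrix" (3x3 intrinsics, pixels), "R" (3x3) and "t" (3): a world point X has camera coordinates R X + t. Camera axes: x right, y down, z forward; pixel columns grow to the right and rows downward; lengths in m; the calibration is good to about 2 mm. A picture is of the moment at which its call begins. There is no depth.
- r.finish_job(): hands the job in; it is judged then, once.
The state is a dict: "time_s": time; "joints": joint angles; "joint_velocities": joint speeds; "effort": joint torques, N m; "tcp_pos": TCP position; "ee_rot": TCP orientation; "wrist_force": force on the tool from outside, world axes, zero at the start; "moment": the same for the moment, N m; "gripper_width": opening from 0.0 (shut) to 1.0 (fully open); "gripper_force": force on a finger pad.
Only numpy, scipy, OpenCV 4.12 (cv2) and the standard library are available. Lean on these libraries where they do the work, as an engineer would, in place of code of your own. Each camera call takes 0.05 s, during which the arm holds its last target. There are 200 camera calls.

## Working session

There is one attempt and no reset: what is moved stays moved. The work goes in short steps, Python scripts to look and compute and a tool call to move; the robot and the scene stay as the last step left them, time stands still between calls to the robot, and variables do not carry over. Pictures are saved under pics/ and viewed, at most 10 in all, crops included, and the job is handed in when it is done.

Besides the shell and the picture viewer there is one more tool, called after "Request:" as name(argument=value, ...) on one line, values as JSON. servo_tool: Moves the arm, as the interface text tells. Its arguments: {"type":"object","properties":{"commands":{"type":"array","items":{"type":"array","items":{"type":"array","items":{"type":"number"}}}}},"required":["commands"]}

```bash
mkdir -p pics; cat > h.py <<'E'
import numpy as np, cv2
from station import r
def snap(n,f):
    c=r.capture(n); cv2.imwrite(f'pics/{f}.png',c['pixels'][:,:,::-1]); np.savez(f'pics/{f}.npz',**{k:np.array(v) for k,v in c.items()}); return c
def load(f): return np.load(f'pics/{f}.npz')
def ray(c,u,v):
    d=c['R'].T@np.linalg.inv(c['camera_matrix'])@np.array([u,v,1.]); o=-c['R'].T@c['t']; return o,d
def onz(c,u,v,z):
    o,d=ray(c,u,v); return o+d*(z-o[2])/d[2]
def proj(c,X):
    p=c['camera_matrix']@(c['R']@np.array(X)+c['t']); return p[:2]/p[2]
E
python3 - <<'E'
from h import *
for n in('top','side'):
    c=snap(n,n+'0'); print(n,-c['R'].T@c['t'],c['R'].round(2).tolist())
s=r.sense(); print(s['time_s'],s['tcp_pos'],s['ee_rot'],s['wrist_force'])
E
```

```text
top [0.2898929  0.01303031 1.22697437] [[-0.02, -1.0, 0.02], [-0.98, 0.02, -0.18], [0.18, -0.02, -0.98]]
side [-0.10150305 -1.14049158  0.75847525] [[0.88, -0.48, 0.02], [-0.22, -0.43, -0.88], [0.43, 0.77, -0.48]]
0.1 [ 0.25737951 -0.56897374  0.23257445] [[-9.11193336e-01 -4.11977984e-01 -9.18708390e-04]
 [-4.11978993e-01  9.11191660e-01  1.75179590e-03]
 [ 1.15418077e-04  1.97471331e-03 -9.99998044e-01]] [-0.72245542  0.17753035 -0.80659687]
```

View pics/top0.png

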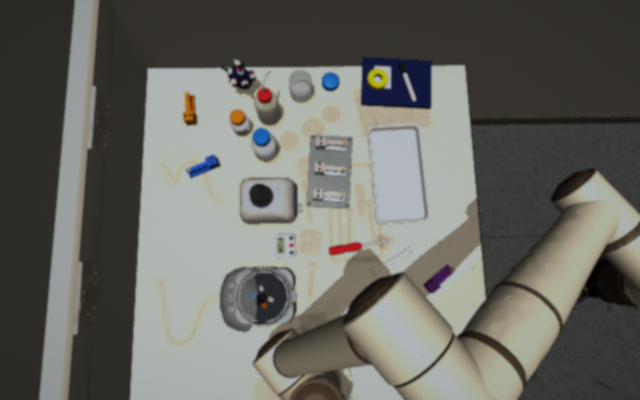

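View pics/side0.png

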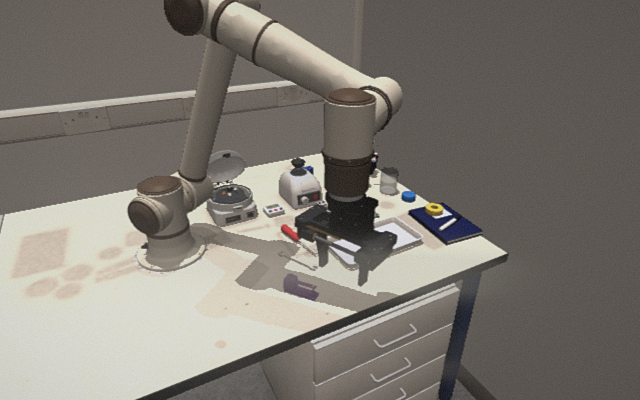

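The top view shows the grey plate at about (330,172), with holders at (330,143), (330,169) and (330,195). The tray is at (398,173), the screwdriver at (345,248), the spanner near (395,258) and the timer at (286,244). Possible look-alikes are the blue clip (203,166), orange (190,108) and purple (438,278). I'm choosing the three grey holders on the plate. The side view is blocked by the gripper.

```bash
python3 - <<'E'
from h import *
c=load('top0'); im=c['pixels'][:,:,::-1]
x0,y0,x1,y1=295,115,435,230
cv2.imwrite('pics/crop.png',cv2.resize(im[y0:y1,x0:x1],None,fx=5.2,fy=5.2,interpolation=cv2.INTER_CUBIC))
hsv=cv2.cvtColor(im,cv2.COLOR_BGR2HSV)
# plate: grey, darker than bench
roi=np.zeros(im.shape[:2],np.uint8); roi[120:222,300:360]=1
m=((hsv[...,2]<165)&(hsv[...,1]<50)&(roi>0)).astype(np.uint8)
m=cv2.morphologyEx(m,cv2.MORPH_CLOSE,np.ones((9,9)))
k=max(cv2.findContours(m,0,2)[0],key=cv2.contourArea); b=cv2.boxPoints(cv2.minAreaRect(k))
P=np.array([onz(c,u,v,.008) for u,v in b]); print(b.round(1).tolist(),P.round(4).tolist(),P.mean(0),[np.linalg.norm(P[i]-P[i-1]).round(4) for i in range(4)])
print(hsv[125:215:6,312].tolist(), hsv[130:220:30,305].tolist(), hsv[145,365:435:4].tolist())
for p in [(330,143),(330,169),(330,195),(398,173),(345,248),(286,244)]: print(p,onz(c,*p,.0).round(3))
E
```

```text
[[299.6000061035156, 212.0], [303.0, 133.1999969482422], [352.70001220703125, 135.39999389648438], [349.29998779296875, 214.10000610351562]] [[0.4582, 0.0319, 0.008], [0.6927, 0.0186, 0.008], [0.6841, -0.1283, 0.008], [0.4495, -0.1101, 0.008]] [ 0.57111555 -0.04700142  0.008     ] [np.float64(0.1422), np.float64(0.2349), np.float64(0.1472), np.float64(0.2353)]
[[23, 42, 178], [22, 43, 178], [60, 8, 96], [60, 4, 123], [84, 10, 123], [83, 8, 122], [78, 10, 124], [75, 4, 124], [83, 8, 124], [90, 8, 128], [78, 10, 132], [45, 4, 139], [40, 6, 126], [83, 8, 133], [38, 21, 182]] [[21, 45, 177], [22, 43, 178], [23, 41, 174]] [[50, 12, 184], [60, 3, 159], [106, 17, 190], [107, 19, 192], [106, 17, 191], [107, 19, 191], [106, 17, 191], [108, 17, 191], [107, 19, 191], [107, 19, 192], [106, 17, 191], [107, 19, 191], [108, 17, 191], [38, 8, 135], [100, 9, 174], [60, 8, 183], [55, 8, 183], [49, 11, 183]]
(330, 143) [ 0.664 -0.061  0.   ]
(330, 169) [ 0.585 -0.059  0.   ]
(330, 195) [ 0.507 -0.057  0.   ]
(398, 173) [ 0.57  -0.258  0.   ]
(345, 248) [ 0.354 -0.095  0.   ]
(286, 244) [0.368 0.072 0.   ]
```

View pics/crop.png

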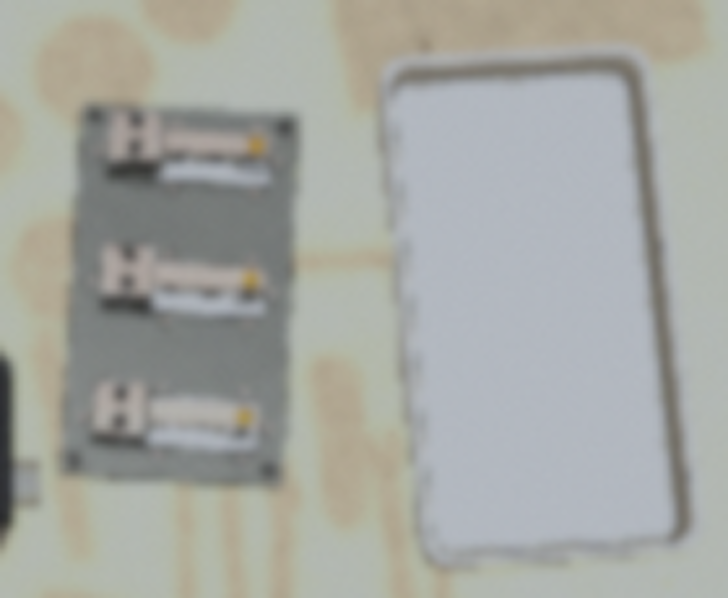

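The crop shows three grey holders with towers on the left (crop (132,135), (127,270), (118,408)). Their brass pads are on the right at (258,145), (252,280) and (244,416). So holder +y points roughly to world -y, and the empty white tray is at right. None of these is coloured, so the choice holds.

```bash
python3 - <<'E'
from h import *
c=load('top0'); im=c['pixels'][:,:,::-1]
hsv=cv2.cvtColor(im,cv2.COLOR_BGR2HSV)
roi=np.zeros(im.shape[:2],np.uint8); roi[130:215,305:355]=1
m=((hsv[...,1]>70)&(hsv[...,0]<35)&(roi>0)).astype(np.uint8)
n,l,st,ce=cv2.connectedComponentsWithStats(m)
pads=[]
for i in range(1,n):
    w=np.where(l==i,hsv[...,1].astype(float)-60,0); v,u=np.mgrid[:400,:640]
    p=((w*u).sum()/w.sum(),(w*v).sum()/w.sum()); print(st[i],p,onz(c,*p,.0455).round(4))
roi[:]=0; roi[125:220,302:358]=1
m=((hsv[...,2]<150)&(hsv[...,1]<30)&(roi>0)).astype(np.uint8)
m=cv2.morphologyEx(m,cv2.MORPH_CLOSE,np.ones((13,13)))
m=cv2.morphologyEx(m,cv2.MORPH_OPEN,np.ones((5,5)))
k=max(cv2.findContours(m,0,2)[0],key=cv2.contourArea); b=cv2.boxPoints(cv2.minAreaRect(k))
P=np.array([onz(c,u,v,.008) for u,v in b]); print(b.round(1).tolist(),P.round(4).tolist(),P.mean(0),[np.linalg.norm(P[i]-P[i-1]).round(4) for i in range(4)])
roi[:]=0; roi[115:230,360:440]=1
m=((hsv[...,0]>100)&(hsv[...,0]<115)&(hsv[...,1]>12)&(hsv[...,2]>175)&(roi>0)).astype(np.uint8)
m=cv2.morphologyEx(m,cv2.MORPH_OPEN,np.ones((5,5)))
k=max(cv2.findContours(m,0,2)[0],key=cv2.contourArea); b=cv2.boxPoints(cv2.minAreaRect(k))
P=np.array([onz(c,u,v,.01) for u,v in b]); print(b.round(1).tolist(),P.round(4).tolist(),P.mean(0),[np.linalg.norm(P[i]-P[i-1]).round(4) for i in range(4)])
# tower tops approx from crop px, z=.046+.008
for p in [(132,135),(127,270),(118,408)]:
    print(onz(c,295+p[0]/5.2-.4,115+p[1]/5.2-.4,.054).round(4))
E
```

```text
[343 141   3   4   9] (np.float64(343.82789317507417), np.float64(142.65281899109792)) [ 0.6506 -0.0977  0.0455]
[342 167   3   4  10] (np.float64(342.69964664310953), np.float64(168.5512367491166)) [ 0.5747 -0.0921  0.0455]
[341 194   2   3   6] (np.float64(341.4945054945055), np.float64(194.83516483516485)) [ 0.4993 -0.0863  0.0455]
[[305.8999938964844, 206.5], [309.70001220703125, 134.39999389648438], [352.6000061035156, 136.6999969482422], [348.8999938964844, 208.6999969482422]] [[0.4738, 0.0136, 0.008], [0.6888, -0.0011, 0.008], [0.6801, -0.128, 0.008], [0.4651, -0.1094, 0.008]] [ 0.57695869 -0.0562192   0.008     ] [np.float64(0.1233), np.float64(0.2155), np.float64(0.1272), np.float64(0.2158)]
[[370.3999938964844, 132.10000610351562], [415.5, 128.0], [423.5, 217.0], [378.5, 221.0]] [[0.6929, -0.1808, 0.01], [0.7038, -0.3158, 0.01], [0.4373, -0.3226, 0.01], [0.4279, -0.1925, 0.01]] [ 0.56549745 -0.25294118  0.01      ] [np.float64(0.2653), np.float64(0.1355), np.float64(0.2666), np.float64(0.1304)]
[ 0.6552 -0.0294  0.054 ]
[ 0.5795 -0.025   0.054 ]
[ 0.5039 -0.0186  0.054 ]
```

```bash
cat >> h.py <<'E'
from scipy.spatial.transform import Rotation as Ro
EX=np.array([.9972,-.075,0]); HY=np.array([-.075,-.9972,0])
PADS=np.array([[.4993,-.0863,.0455],[.5747,-.0921,.0455],[.6506,-.0977,.0455]])
RT=np.column_stack([np.cross(-EX,[0,0,-1]),-EX,[0,0,-1]])
def to(p,R=RT):
    s=r.sense(); E=np.array(s['ee_rot']); q=np.array(s['tcp_pos'])
    print('t',s['time_s'],'tcp',q.round(4),'F',np.round(s['wrist_force'],2),'w',s['gripper_width'],'j',np.round(s['joints'],1))
    print('shift mm',(E.T@(np.array(p)-q)*1000).round(1),'turn',Ro.from_matrix(E.T@R).as_rotvec().round(4))
E
python3 - <<'E'
from h import *
print(RT); to(PADS[0]+[0,0,.1])
E
```

```text
[[-0.075  -0.9972  0.    ]
 [-0.9972  0.075   0.    ]
 [-0.     -0.     -1.    ]]
t 0.1 tcp [ 0.2574 -0.569   0.2326] F [-0.72  0.18 -0.81] w 0.9994219269260296 j [-50.8  22.1   0.4  -0.  -68.4 -14.8]
shift mm [-419.3  340.    87.7] turn [ 1.8000e-03  1.0000e-03 -1.0711e+00]
```

Request:
servo_tool(commands=[[[1, -36, 29, 0, 0, 0, -0.13], [1, -72, 58, 0, 0, 0, -0.26], [1, -108, 87, 0, 0, 0, -0.39], [1, -144, 116, 0, 0, 0, -0.52], [1, -180, 145, 0, 0, 0, -0.65]]])

```text
time_s: 0.6
tcp_pos: [0.3621, -0.3613, 0.2332]
ee_rot: [[-0.472, -0.882, -0.0], [-0.882, 0.472, 0.0], [-0.0, 0.001, -1.0]]
wrist_force: [1.5, -0.3, -0.9]
gripper_width: 0.632
gripper_force: 0.0
```

```bash
python3 -c "
from h import *
to(PADS[0]+[0,0,.05])"
```

```text
t 0.6 tcp [ 0.3621 -0.3613  0.2332] F [ 1.54 -0.27 -0.92] w 0.6318734828621054 j [-26.7  11.  -15.2  -0.  -63.8  -1.4]
shift mm [-307.2    8.6  137.8] turn [ 6.00e-04  3.00e-04 -4.16e-01]
```

Request:
servo_tool(commands=[[[1, -45, 2, 10, 0, 0, -0.1], [1, -90, 3, 20, 0, 0, -0.2], [1, -135, 5, 35, 0, 0, -0.3], [1, -180, 6, 50, 0, 0, -0.4], [1, -225, 7, 65, 0, 0, -0.416]]])

```text
time_s: 1.1
tcp_pos: [0.463, -0.1601, 0.168]
ee_rot: [[-0.078, -0.997, 0.0], [-0.997, 0.078, 0.0], [-0.0, -0.0, -1.0]]
wrist_force: [1.0, 0.1, 0.4]
gripper_width: 0.173
gripper_force: 0.0
```

```bash
python3 -c "
from h import *
to(PADS[0]+[0,0,.03])"
```

```text
t 1.1 tcp [ 0.463  -0.1601  0.168 ] F [1.05 0.13 0.37] w 0.17276675223266233 j [ -0.   12.5 -23.6  -0.  -53.9  -4.4]
shift mm [-76.4 -30.4  92.5] turn [-0.0001  0.0001 -0.0028]
```

Request:
servo_tool(commands=[[[1, -25, -15, 20, 0, 0, 0], [1, -50, -30, 45, 0, 0, 0], [1, -74, -30, 70, 0, 0, 0], [1, -74, -30, 92, 0, 0, 0], [1, -74, -30, 92, 0, 0, 0]]])

```text
time_s: 1.6
tcp_pos: [0.496, -0.09, 0.0735]
ee_rot: [[-0.079, -0.997, -0.008], [-0.997, 0.079, -0.0], [0.001, 0.008, -1.0]]
wrist_force: [-0.4, 0.2, -0.7]
gripper_width: 0.006
gripper_force: 0.0
```

```bash
python3 -c "
from h import *
to(PADS[0]+[0,0,.011])
snap('top','t1'); s=snap('side','s1')
o=[]
for n in('top','side'):
    c=load('t1' if n=='top' else 's1'); u,v=proj(c,PADS[0]).astype(int); x0=max(0,u-40);y0=max(0,v-40)
    print(u,v); o.append(cv2.resize(c['pixels'][y0:y0+80,x0:x0+80,::-1],(390,390),interpolation=2))
cv2.imwrite('pics/z1.png',np.hstack(o))"
```

```text
t 1.6 tcp [ 0.496  -0.09    0.0735] F [-0.4   0.17 -0.68] w 0.006078031827113075 j [  8.2  21.2 -27.8  -0.1 -41.4 -12.7]
shift mm [-4.  -3.1 17. ] turn [ 0.0078 -0.001  -0.0043]
341 194
328 212
```

View pics/z1.png

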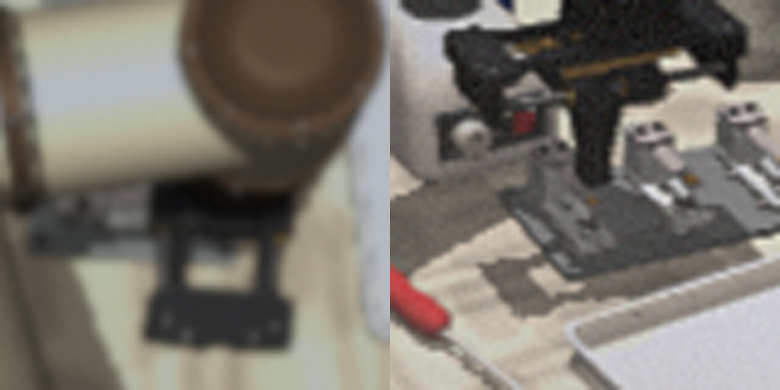

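The left half shows only the arm over the pad. The right half shows the closed fingertips at (595,185), just above the near holder's pad at (593,203).

Request:
servo_tool(commands=[[[1, 0, -3, 3, 0.0078, 0, 0], [1, 0, -3, 7, 0.0078, 0, 0], [1, 0, -3, 10, 0.0078, 0, 0], [1, 0, -3, 10, 0.0078, 0, 0], [1, 0, -3, 10, 0.0078, 0, 0]]])

```text
time_s: 2.2
tcp_pos: [0.5016, -0.0909, 0.0667]
ee_rot: [[-0.08, -0.997, 0.008], [-0.997, 0.08, -0.001], [-0.0, -0.008, -1.0]]
wrist_force: [0.5, -0.3, -0.3]
gripper_width: 0.004
gripper_force: 0.0
```

Request:
servo_tool(commands=[[[1, 0, 0, 1, 0, 0, 0], [1, 0, 0, 3, 0, 0, 0], [1, 0, 0, 5, 0, 0, 0], [1, 0, 0, 5, 0, 0, 0], [1, 0, 0, 5, 0, 0, 0]]])

```text
time_s: 2.7
tcp_pos: [0.5015, -0.0908, 0.0614]
ee_rot: [[-0.08, -0.997, 0.007], [-0.997, 0.08, -0.001], [0.0, -0.008, -1.0]]
wrist_force: [-0.4, 0.7, -0.3]
gripper_width: 0.008
gripper_force: 0.0
```

Request:
servo_tool(commands=[[[1, 0, 1, 2, -0.0078, 0, 0], [1, 0, 2, 4, -0.0078, 0, 0], [1, 0, 2, 6, -0.0078, 0, 0], [1, 0, 2, 6, -0.0078, 0, 0], [1, 0, 2, 6, -0.0078, 0, 0]]])

```text
time_s: 3.2
tcp_pos: [0.4996, -0.0906, 0.0555]
ee_rot: [[-0.08, -0.997, -0.0], [-0.997, 0.08, -0.0], [0.0, 0.0, -1.0]]
wrist_force: [0.1, -0.1, 1.5]
gripper_width: 0.007
gripper_force: 0.4
```

Request:
servo_tool(commands=[[[1, 0, 0, 0.8, 0, 0, 0], [1, 0, 0, 1.6, 0, 0, 0], [1, 0, 0, 2.5, 0, 0, 0], [1, 0, 0, 2.5, 0, 0, 0], [1, 0, 0, 2.5, 0, 0, 0]]])

```text
time_s: 3.7
tcp_pos: [0.4997, -0.0907, 0.0531]
ee_rot: [[-0.08, -0.997, -0.0], [-0.997, 0.08, -0.0], [0.0, 0.0, -1.0]]
wrist_force: [-0.2, -0.1, 2.2]
gripper_width: 0.008
gripper_force: 1.0
```

Request:
servo_tool(commands=[[[1, 0, 0, 0.5, 0, 0, 0], [1, 0, 0, 1, 0, 0, 0], [1, 0, 0, 1.5, 0, 0, 0], [1, 0, 0, 1.5, 0, 0, 0], [1, 0, 0, 1.5, 0, 0, 0]]])

```text
time_s: 4.2
tcp_pos: [0.4997, -0.0906, 0.0516]
ee_rot: [[-0.08, -0.997, 0.0], [-0.997, 0.08, -0.0], [0.0, -0.0, -1.0]]
wrist_force: [-1.1, 0.0, 2.8]
gripper_width: 0.006
gripper_force: 1.4
```

Request:
servo_tool(commands=[[[1, 0, 0, 0.3, 0, 0, 0], [1, 0, 0, 0.6, 0, 0, 0], [1, 0, 0, 0.6, 0, 0, 0], [1, 0, 0, 0.6, 0, 0, 0], [1, 0, 0, 0.6, 0, 0, 0]]])

```text
time_s: 4.7
tcp_pos: [0.4997, -0.0906, 0.051]
ee_rot: [[-0.08, -0.997, 0.0], [-0.997, 0.08, 0.0], [-0.0, -0.0, -1.0]]
wrist_force: [0.3, 0.1, 3.6]
gripper_width: 0.007
gripper_force: 1.6
```

Request:
servo_tool(commands=[[[1, 0, 0, 0.4, 0, 0, 0], [1, 0, 0, 0.8, 0, 0, 0], [1, 0, 0, 0.8, 0, 0, 0], [1, 0, 0, 0.8, 0, 0, 0], [1, 0, 0, 0.8, 0, 0, 0]]])

```text
time_s: 5.2
tcp_pos: [0.4997, -0.0906, 0.0502]
ee_rot: [[-0.08, -0.997, 0.0], [-0.997, 0.08, 0.0], [-0.0, -0.0, -1.0]]
wrist_force: [-0.8, 0.1, 3.6]
gripper_width: 0.006
gripper_force: 1.8
```

Request:
servo_tool(commands=[[[1, 0, 0, 0.2, 0, 0, 0], [1, 0, 0, 0.4, 0, 0, 0], [1, 0, 0, 0.4, 0, 0, 0], [1, 0, 0, 0.4, 0, 0, 0], [1, 0, 0, 0.4, 0, 0, 0]]])

```text
time_s: 5.7
tcp_pos: [0.4998, -0.0906, 0.0499]
ee_rot: [[-0.08, -0.997, 0.0], [-0.997, 0.08, 0.0], [-0.0, -0.0, -1.0]]
wrist_force: [-1.4, -0.3, 5.5]
gripper_width: 0.0
gripper_force: 2.6
```

Request:
servo_tool(commands=[[[1, 0, 0, 0.2, 0, 0, 0], [1, 0, 0, 0.2, 0, 0, 0], [1, 0, 0, 0.2, 0, 0, 0], [1, 0, 0, 0.2, 0, 0, 0], [1, 0, 0, 0.2, 0, 0, 0]]])

```text
time_s: 6.2
tcp_pos: [0.4998, -0.0906, 0.0499]
ee_rot: [[-0.08, -0.997, 0.0], [-0.997, 0.08, -0.0], [0.0, -0.0, -1.0]]
wrist_force: [-1.9, 0.8, 5.5]
gripper_width: 0.003
gripper_force: 3.0
```

The stop was reached: z stalled at 0.0499 while the force jumped. Before that the force was about 3.6 N, so this leaf looks soft. I'll press the middle leaf to compare.

Request:
servo_tool(commands=[[[1, 0, 0, -10, 0, 0, 0], [1, 0, 0, -20, 0, 0, 0], [1, 0, -30, -20, 0, 0, 0], [1, 0, -60, -20, 0, 0, 0], [1, 0, -76, -20, 0, 0, 0]]])

```text
time_s: 6.7
tcp_pos: [0.5779, -0.0968, 0.0704]
ee_rot: [[-0.08, -0.997, 0.003], [-0.997, 0.08, -0.0], [-0.0, -0.003, -1.0]]
wrist_force: [-0.1, 0.7, 1.4]
gripper_width: 0.002
gripper_force: 0.0
```

Request:
servo_tool(commands=[[[1, 0, 0, 0, 0, 0, 0], [1, 0, 0, 4, 0, 0, 0], [1, 0, 0, 8, 0, 0, 0], [1, 0, 0, 10, 0, 0, 0], [1, 0, 0, 10, 0, 0, 0]]])

```text
time_s: 7.2
tcp_pos: [0.5745, -0.0967, 0.0592]
ee_rot: [[-0.08, -0.997, -0.001], [-0.997, 0.08, -0.0], [0.0, 0.001, -1.0]]
wrist_force: [-0.5, -0.2, 0.0]
gripper_width: 0.0
gripper_force: 0.0
```

```bash
python3 -c "
from h import *
to(PADS[1]+[0,0,.011-.0035]+HY*.004)"
```

```text
t 7.2 tcp [ 0.5745 -0.0967  0.0592] F [-0.55 -0.24  0.03] w 0.0002226918446277489 j [  6.4  28.3 -17.7  -0.  -44.1 -10.9]
shift mm [-0.6  0.1  6.2] turn [ 0.0013 -0.0001 -0.0049]
```

Request:
servo_tool(commands=[[[1, 0, 0, 1.5, 0, 0, 0], [1, 0, 0, 3, 0, 0, 0], [1, 0, 0, 4.5, 0, 0, 0], [1, 0, 0, 6, 0, 0, 0], [1, 0, 0, 6, 0, 0, 0]]])

```text
time_s: 7.7
tcp_pos: [0.5755, -0.0968, 0.0539]
ee_rot: [[-0.08, -0.997, 0.0], [-0.997, 0.08, -0.0], [0.0, -0.0, -1.0]]
wrist_force: [-1.7, -0.4, 3.3]
gripper_width: 0.007
gripper_force: 2.0
```

Request:
servo_tool(commands=[[[1, 0, 0, 0.5, 0, 0, 0], [1, 0, 0, 1, 0, 0, 0], [1, 0, 0, 1.5, 0, 0, 0], [1, 0, 0, 1.5, 0, 0, 0], [1, 0, 0, 1.5, 0, 0, 0]]])

```text
time_s: 8.2
tcp_pos: [0.5755, -0.0968, 0.0525]
ee_rot: [[-0.08, -0.997, 0.0], [-0.997, 0.08, -0.0], [0.0, -0.0, -1.0]]
wrist_force: [-1.4, -0.4, 6.3]
gripper_width: 0.003
gripper_force: 2.9
```

The middle leaf gives about 6 N at 4 mm, so it is sound and the near (low-x) one is the soft leaf. Next is the near holder's tower.

Request:
servo_tool(commands=[[[1, 0, 0, -20, 0, 0, 0], [1, 0, 0, -50, 0, 0, 0], [0.35, -25, 20, -60, 0, 0, 0], [0.35, -50, 50, -60, 0, 0, 0], [0.35, -72, 77, -60, 0, 0, 0]]])

```text
time_s: 8.7
tcp_pos: [0.5035, -0.0179, 0.1118]
ee_rot: [[-0.081, -0.997, 0.001], [-0.997, 0.081, 0.001], [-0.001, -0.0, -1.0]]
wrist_force: [-0.6, 0.9, -0.2]
gripper_width: 0.193
gripper_force: 0.0
```

Request:
servo_tool(commands=[[[0.35, 0, 0, 0, 0, 0, 0], [0.35, 0, 0, 0, 0, 0, 0], [0.35, 0, 0, 0, 0, 0, 0], [0.35, 0, 0, 0, 0, 0, 0], [0.35, 0, 0, 0, 0, 0, 0]]])

```text
time_s: 9.2
tcp_pos: [0.5049, -0.0193, 0.1117]
ee_rot: [[-0.081, -0.997, -0.0], [-0.997, 0.081, -0.0], [0.0, 0.0, -1.0]]
wrist_force: [-0.5, 0.3, -0.5]
gripper_width: 0.617
gripper_force: 0.0
```

```bash
python3 -c "
from h import *
T=PADS[0]-HY*.067; T[2]=.033
to(T)
c=snap('side','s2'); u,v=proj(c,T).astype(int); print(u,v)
cv2.imwrite('pics/z2.png',cv2.resize(c['pixels'][v-60:v+40,u-50:u+50,::-1],(500,500),interpolation=2))"
```

```text
t 9.2 tcp [ 0.5049 -0.0193  0.1117] F [-0.54  0.32 -0.48] w 0.6166608079137365 j [ 16.3  17.9 -25.7  -0.  -46.4 -20.9]
shift mm [ 0.2  0.5 78.7] turn [ 0.0002 -0.0001 -0.0061]
320 206
```

View pics/z2.png

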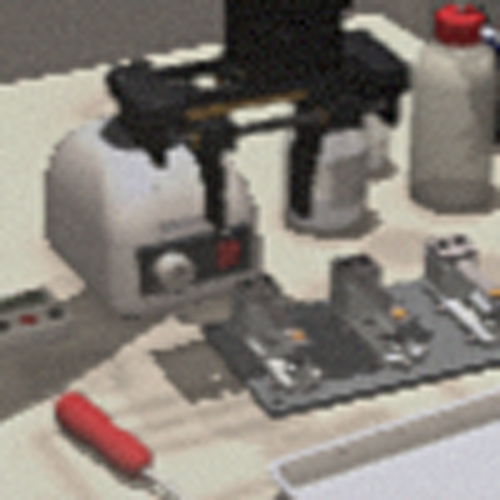

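The fingers straddle the near tower's line, with tips at (218,220) and (302,210) above the tower at (255,290). The white device is behind and looks clear of the gripper body by about 10 mm or more. I'll descend in two stages and watch the force.

Request:
servo_tool(commands=[[[0.35, 0, 0, 12, 0, 0, 0.005], [0.35, 0, 1, 24, 0, 0, 0.005], [0.35, 0, 1, 36, 0, 0, 0.005], [0.35, 0, 1, 46, 0, 0, 0.005], [0.35, 0, 1, 50, 0, 0, 0.005]]])

```text
time_s: 9.75
tcp_pos: [0.503, -0.019, 0.0609]
ee_rot: [[-0.085, -0.996, -0.002], [-0.996, 0.085, -0.0], [0.001, 0.002, -1.0]]
wrist_force: [0.1, 0.3, 0.1]
gripper_width: 0.652
gripper_force: 0.0
```

Request:
servo_tool(commands=[[[0.35, 0, 0, 7, 0, 0, 0], [0.35, 0, 0, 15, 0, 0, 0], [0.35, 0, 0, 23, 0, 0, 0], [0.35, 0, 0, 28, 0, 0, 0], [0.35, 0, 0, 28, 0, 0, 0]]])

```text
time_s: 10.25
tcp_pos: [0.5029, -0.0188, 0.0332]
ee_rot: [[-0.085, -0.996, -0.002], [-0.996, 0.085, -0.0], [0.001, 0.002, -1.0]]
wrist_force: [-0.0, -0.1, -0.4]
gripper_width: 0.649
gripper_force: 0.0
```

Request:
servo_tool(commands=[[[0.6, 0, -1, 0, 0, 0, -0.01], [0.6, 0, -1, 0, 0, 0, -0.01], [0.7, 0, -1, 0, 0, 0, -0.01], [1, 0, -1, 0, 0, 0, -0.01], [1, 0, -1, 0, 0, 0, -0.01]]])

```text
time_s: 10.75
tcp_pos: [0.5048, -0.0187, 0.0343]
ee_rot: [[-0.075, -0.997, 0.001], [-0.997, 0.075, 0.0], [-0.0, -0.001, -1.0]]
wrist_force: [0.6, -0.2, 0.4]
gripper_width: 0.319
gripper_force: 30.0
```

Request:
servo_tool(commands=[[[1, 0, 0, 0, 0, 0, 0], [1, 0, 0, 0, 0, 0, 0], [1, 0, 0, 0, 0, 0, 0], [1, 0, 0, 0, 0, 0, 0], [1, 0, 0, 0, 0, 0, 0]]])

```text
time_s: 11.25
tcp_pos: [0.5048, -0.0187, 0.0343]
ee_rot: [[-0.075, -0.997, 0.001], [-0.997, 0.075, 0.0], [-0.0, -0.001, -1.0]]
wrist_force: [0.1, 0.7, 3.0]
gripper_width: 0.322
gripper_force: 30.0
```

Gripped at 28 mm width with 30 N. Lifting straight up.

Request:
servo_tool(commands=[[[1, 0, 0, -4, 0, 0, 0], [1, 0, 0, -10, 0, 0, 0], [1, 0, 0, -20, 0, 0, 0], [1, 0, 0, -32, 0, 0, 0], [1, 0, 0, -45, 0, 0, 0]]])

```text
time_s: 11.75
tcp_pos: [0.5038, -0.019, 0.0797]
ee_rot: [[-0.075, -0.997, -0.001], [-0.997, 0.075, -0.0], [0.0, 0.001, -1.0]]
wrist_force: [0.1, -0.3, -2.3]
gripper_width: 0.32
gripper_force: 30.0
```

Request:
servo_tool(commands=[[[1, 0, 0, -12, 0, 0, 0], [1, 0, 0, -25, 0, 0, 0], [1, 0, 0, -38, 0, 0, 0], [1, 0, 0, -50, 0, 0, 0], [1, 0, 0, -50, 0, 0, 0]]])

```text
time_s: 12.25
tcp_pos: [0.5052, -0.0186, 0.1311]
ee_rot: [[-0.075, -0.997, 0.004], [-0.997, 0.075, 0.001], [-0.001, -0.004, -1.0]]
wrist_force: [0.7, -0.4, -0.2]
gripper_width: 0.316
gripper_force: 30.0
```

```bash
python3 -c "
from h import *
a=.11;R=RT@Ro.from_rotvec([0,0,-a]).as_matrix(); print(R.round(3).tolist())
to([.565,-.222,.0300],R)"
```

```text
[[0.035, -0.999, 0.0], [-0.999, -0.035, 0.0], [0.0, 0.0, -1.0]]
t 12.25 tcp [ 0.5052 -0.0186  0.1311] F [ 0.75 -0.42 -0.17] w 0.31560041014384477 j [ 16.3  16.4 -24.5   0.  -48.9 -20.6]
shift mm [198.4 -74.5 101.2] turn [-0.0036  0.0009 -0.1097]
```

Request:
servo_tool(commands=[[[1, 30, -10, 0, 0, 0, -0.02], [1, 65, -25, 0, 0, 0, -0.04], [1, 105, -40, 0, 0, 0, -0.06], [1, 140, -55, 0, 0, 0, -0.09], [1, 170, -66, 0, 0, 0, -0.11]]])

```text
time_s: 12.75
tcp_pos: [0.5573, -0.195, 0.1283]
ee_rot: [[0.035, -0.999, -0.002], [-0.999, -0.035, 0.0], [-0.0, 0.002, -1.0]]
wrist_force: [-0.4, 0.3, -1.5]
gripper_width: 0.318
gripper_force: 30.0
```

Request:
servo_tool(commands=[[[1, 15, 0, 0, 0, 0, 0], [1, 28, -4, 5, 0, 0, 0], [1, 28, -5, 20, 0, 0, 0], [1, 28, -5, 32, 0, 0, 0], [1, 28, -5, 40, 0, 0, 0]]])

```text
time_s: 13.25
tcp_pos: [0.5624, -0.2202, 0.0874]
ee_rot: [[0.035, -0.999, -0.003], [-0.999, -0.035, 0.001], [-0.001, 0.003, -1.0]]
wrist_force: [-0.6, 0.3, -1.6]
gripper_width: 0.319
gripper_force: 30.0
```

```bash
python3 -c "
from h import *
a=.11;R=RT@Ro.from_rotvec([0,0,-a]).as_matrix()
to([.565,-.222,.0300],R)
c=snap('side','s3'); u,v=proj(c,[.565,-.25,.03]).astype(int); print(u,v)
cv2.imwrite('pics/z3.png',cv2.resize(c['pixels'][v-60:v+60,u-80:u+80,::-1],(800,600),interpolation=2))"
```

```text
t 13.25 tcp [ 0.5624 -0.2202  0.0874] F [-0.62  0.26 -1.63] w 0.3192728332969834 j [ -6.1  28.  -13.   -0.  -49.2   8.1]
shift mm [ 1.9 -2.7 57.4] turn [0.0028 0.0009 0.0005]
372 235
```

View pics/z3.png

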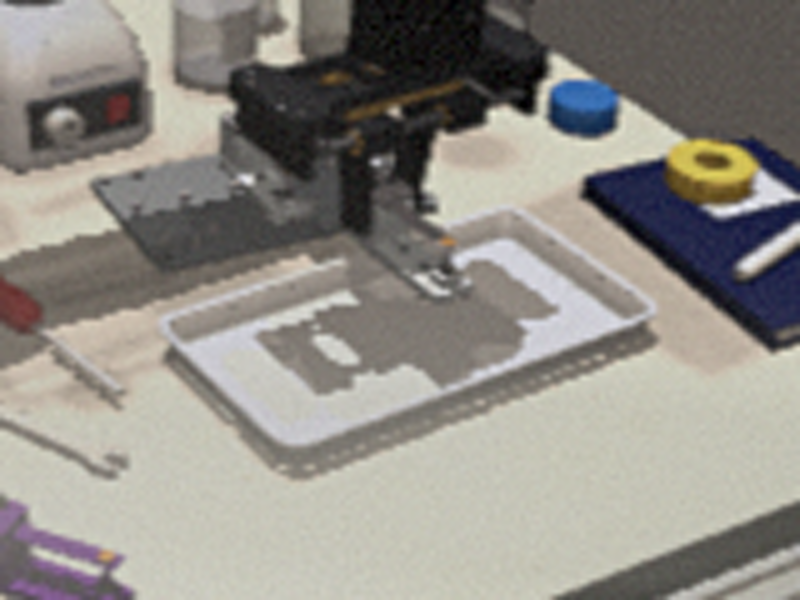

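The holder hangs upright in the jaws over the middle of the tray, with its leaf tip at about (440,245). The nest it came from is empty. I'll lower it now.

Request:
servo_tool(commands=[[[1, 2, -2, 12, 0, 0, 0], [1, 2, -2, 24, 0, 0, 0], [1, 2, -2, 36, 0, 0, 0], [1, 2, -2, 46, 0, 0, 0], [1, 2, -2, 52, 0, 0, 0]]])

```text
time_s: 13.8
tcp_pos: [0.5649, -0.2228, 0.0356]
ee_rot: [[0.035, -0.999, -0.002], [-0.999, -0.035, 0.0], [-0.0, 0.002, -1.0]]
wrist_force: [-0.1, 0.7, -1.3]
gripper_width: 0.321
gripper_force: 30.0
```

Request:
servo_tool(commands=[[[1, 0, 0, 1.5, 0, 0, 0], [1, 0, 0, 3, 0, 0, 0], [1, 0, 0, 4.5, 0, 0, 0], [1, 0, 0, 5.5, 0, 0, 0], [1, 0, 0, 5.5, 0, 0, 0]]])

```text
time_s: 14.3
tcp_pos: [0.5656, -0.223, 0.0317]
ee_rot: [[0.035, -0.999, 0.0], [-0.999, -0.035, -0.0], [0.0, -0.0, -1.0]]
wrist_force: [-0.0, -0.8, -1.6]
gripper_width: 0.322
gripper_force: 30.0
```

Request:
servo_tool(commands=[[[1, 0, 0, 0.7, 0, 0, 0], [1, 0, 0, 1.4, 0, 0, 0], [1, 0, 0, 1.8, 0, 0, 0], [1, 0, 0, 1.8, 0, 0, 0], [1, 0, 0, 1.8, 0, 0, 0]]])

```text
time_s: 14.8
tcp_pos: [0.5656, -0.223, 0.0298]
ee_rot: [[0.035, -0.999, 0.0], [-0.999, -0.035, -0.0], [0.0, -0.0, -1.0]]
wrist_force: [-0.0, 0.2, -1.6]
gripper_width: 0.316
gripper_force: 30.0
```

Request:
servo_tool(commands=[[[1, 0, 0, 0.4, 0, 0, 0], [1, 0, 0, 0.8, 0, 0, 0], [1, 0, 0, 0.8, 0, 0, 0], [1, 0, 0, 0.8, 0, 0, 0], [1, 0, 0, 0.8, 0, 0, 0]]])

```text
time_s: 15.3
tcp_pos: [0.5655, -0.223, 0.0289]
ee_rot: [[0.035, -0.999, -0.0], [-0.999, -0.035, 0.0], [-0.0, 0.0, -1.0]]
wrist_force: [-0.4, -0.8, -1.6]
gripper_width: 0.32
gripper_force: 30.0
```

Request:
servo_tool(commands=[[[1, 0, 0, 0.3, 0, 0, 0], [1, 0, 0, 0.6, 0, 0, 0], [1, 0, 0, 0.6, 0, 0, 0], [1, 0, 0, 0.6, 0, 0, 0], [1, 0, 0, 0.6, 0, 0, 0]]])

```text
time_s: 15.8
tcp_pos: [0.5656, -0.223, 0.0288]
ee_rot: [[0.035, -0.999, 0.0], [-0.999, -0.035, -0.0], [0.0, -0.0, -1.0]]
wrist_force: [-1.6, 1.1, 5.4]
gripper_width: 0.314
gripper_force: 30.0
```

Floor contact: force is up to 5 N and z has stalled. Releasing, then retreating straight up.

Request:
servo_tool(commands=[[[0.5, 0, 0, 0, 0, 0, 0], [0.4, 0, 0, 0, 0, 0, 0], [0.4, 0, 0, 0, 0, 0, 0], [0.4, 0, 0, 0, 0, 0, 0], [0.4, 0, 0, 0, 0, 0, 0]]])

```text
time_s: 16.3
tcp_pos: [0.5656, -0.223, 0.0282]
ee_rot: [[0.035, -0.999, -0.0], [-0.999, -0.035, -0.0], [0.0, 0.0, -1.0]]
wrist_force: [-0.0, -0.6, 0.6]
gripper_width: 0.588
gripper_force: 0.0
```

Request:
servo_tool(commands=[[[0.4, 0, 0, -15, 0, 0, 0], [0.4, 0, 0, -35, 0, 0, 0], [0.4, 0, 0, -65, 0, 0, 0], [0.4, 0, 0, -100, 0, 0, 0], [0.4, 0, 0, -140, 0, 0, 0]]])

```text
time_s: 16.8
tcp_pos: [0.5648, -0.2228, 0.1687]
ee_rot: [[0.035, -0.999, -0.002], [-0.999, -0.035, 0.001], [-0.001, 0.002, -1.0]]
wrist_force: [0.0, 0.6, -0.0]
gripper_width: 0.597
gripper_force: 0.0
```

Request:
servo_tool(commands=[[[0.4, 0, 0, -20, 0, 0, 0], [0.4, 0, 0, -40, 0, 0, 0], [0.4, 0, 0, -40, 0, 0, 0], [0.4, 0, 0, -40, 0, 0, 0], [0.4, 0, 0, -40, 0, 0, 0]]])

```text
time_s: 17.3
tcp_pos: [0.5647, -0.2228, 0.2067]
ee_rot: [[0.035, -0.999, -0.003], [-0.999, -0.035, 0.001], [-0.001, 0.003, -1.0]]
wrist_force: [0.2, -0.2, 0.0]
gripper_width: 0.598
gripper_force: 0.0
```

```bash
python3 -c "
from h import *
c=snap('side','s4'); u,v=proj(c,[.565,-.2,.03]).astype(int); print(u,v)
cv2.imwrite('pics/z4.png',cv2.resize(c['pixels'][v-60:v+60,u-80:u+80,::-1],(800,600),interpolation=2))"
```

```text
363 228
```

View pics/z4.png

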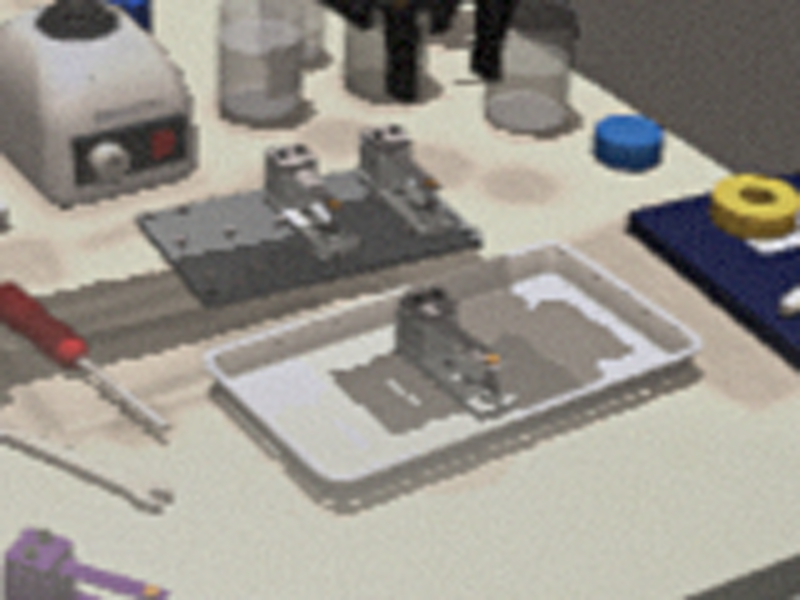

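The holder stands upright inside the tray at about (450,350), released. The other two are still seated at (300,200) and (400,180), and the gripper is clear.

```bash
python3 -c "
from station import r
print(r.finish_job())"
```

```text
the job is handed in; nothing more can be done
None
```

I handed the job in at about 17 s; no verdict came back. The holder with the soft leaf (the one nearest the robot, about 3.6 N just before its stop) now stands upright in the parts tray. The other two are still in their nests; I tested the middle one (about 6 N at 4 mm, sound) but not the far one.

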